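# Nest the graded entry boxes in the bamboo tray

### The arm

A 7-joint arm with a two-finger parallel gripper is mounted at the origin on the work surface. World frame = base frame: x ahead of the robot, y to its left, z up, the work surface at z = 0. Lengths are in m, angles in rad, forces in N, time in s.
With the tool pointing down it reaches from about 0.425 to 0.925 m from the base axis. Payload 6.8 kg.
Tool frame: the origin (TCP) lies midway between the tips of the shut fingers; the grasp point (between the pads) lies 19 mm behind it; x points along the fingers, y is the direction in which the jaws open and shut, and the axes are right-handed (so a half turn about x gives the same grasp; the last joint's range is limited). The gripper opens to 85 mm and grips with 20 to 120 N. Pads are 22 mm wide; open, the fingers measure 114 mm over their backs; the gripper's body (76 mm by 85 mm) begins 54 mm behind the grasp point. The pads swing forward as they close: fully open they stand 13 mm farther back than shut.
Start: joints at [1.156, 0.477, 0.022, 1.555, -0.011, 1.109, -0.083], TCP at [0.204, -0.643, 0.231] pointing down, gripper open.
Joint ranges: [-2.96, 2.96], [-0.34, 2.1], [-1.41, 1.46], [0.24, 2.44], [-1.37, 4.51], [0.17, 1.92], [-2.96, 2.96]. Speed limits (rad/s): [2.39, 2.39, 3.14, 3.14, 3.14, 3.14, 3.14].

### API

Orientations are given as a rotation vector (axis times angle).
In Python, from bench import r, viewer, nets gives the robot as it stands.
- The arm moves only by the shell command python3 -m pendant 'ROWS' [FORCE]. ROWS is JSON, one flat list of numbers, 5 for each row, row after row: the finger opening in mm, from 0 to 85.4, then the shift along the tool's x, y, z in mm, then the turn about the tool's x in rad. A call has 1 to 20 rows; each row shifts and turns the commanded pose from where the row before left it, along the tool's axes as they then stand; what a row does not reach is not made up. A row lasts 1/8 s, in which the tool goes at most 62.5 mm and 10.7 degrees, less where a joint would pass 70% of its speed; a pose out of reach is approached as far as the arm can. A call with a gripper value outside its range is refused whole. The fingers move at their own pace and stop on an object; FORCE is the grip in N (left out, the last holds). Time passes only in rows, so rows that do not move let the fingers close. It gives the time, the measured TCP pose, the force and the opening at its end, in the units of the state.
- r.get_obs(): the state, without advancing time (a new reading comes with each control period).
- viewer.grab_frame(name): name is "scene" or "top" or "wrist"; returns (picture, depth): 400x640x3 uint8, red, green, blue; 400x640 float32, m along the optical axis (not along the pixel's ray), 0 where there is no reading.
- viewer.calibration(name): a dict with "mtx" (3x3 intrinsics, pixels), "world_to_cam" (4x4, takes a point from world to camera coordinates). Camera axes: x right, y up, looking along -z (the intrinsics and any distortion apply to the point x, -y, -z); pixel columns grow to the right and rows downward; lengths in m; the calibration is good to about 2 mm. A picture is of the moment at which its call begins: read the wrist's pose just before it. calibration takes no time and is no camera call; for the wrist camera it gives the pose at the moment of the call.
- r.hand_in(): hands the job in, once; it reports no verdict.
Trained networks look in the newest picture that a camera, given by its name, has taken for a name from the list of things; names that differ only in an ending like _2 or _b are one class to them, and where a whole thing is asked for, a point or a joint stands for the part that bears it (a point fixed in the world has none). Each returns a list of dicts, best first, with "score" (0 to 1); they miss things now and then, are a little off and sometimes report something else, mostly with a low value. They report only what shows in the picture. A call takes as long as a camera call. They do not tell look-alikes from the thing itself.
- nets.look_for(name, camera): "location" ([x, y, z] in m, in world coordinates, good to about 4 mm: the middle of the surface that is visible of it).
- nets.silhouettes(name, camera): "mask" (400x640 bool, what is visible of it).
The state is a dict: "clock": time; "joints": joint angles; "qvel": joint speeds; "tau": joint torques, N m; "tcp_pos": TCP position; "orientation": TCP orientation; "contact_force": force on the tool from outside, world axes, zero at the start; "moment": the same for the moment, N m; "grip_width": finger opening in m.
Only numpy, scipy, OpenCV 4.12 (cv2) and the standard library are available. Lean on these libraries where they do the work, as an engineer would, in place of code of your own. Each camera call takes 0.05 s, during which the arm holds its last target. There are 200 camera calls.

### The job

Tidy the cabinet top by the door: set the largest of the three square boxes flat in the empty bay of the bamboo tray, then nest the middle box inside it, then the smallest inside that, each upright and fully down on the floor of the one below. Set the boxes down gently rather than dropping them, and leave the chime, the hair clip, the pill organiser and the hanko case standing or lying where they are.

Things in the scene. Friction and masses are not known exactly. Their poses are not given: they have to be found in the camera images.
- box_large: Dark brown wooden square open-topped box, 132 x 132 mm outside, 45 mm high, walls and floor 8 mm thick (inside 116 mm square); origin at the centre of its underside, z up, x and y square to its walls; loose, about 0.2 kg, best picked by pinching the middle of one wall at the rim. Its bottom fits the tray bay with 7 mm to spare each side.
- box_middle: Teal square open-topped box, 107 x 107 mm outside, 62 mm high, walls and floor 8 mm thick (inside 91 mm square); origin at the centre of its underside, z up, x and y square to its walls; loose, about 0.2 kg, best picked by pinching the middle of one wall at the rim. Fits the large box with 4.5 mm to spare each side; nested, its rim stands 25 mm above the large one's rim.
- box_small: Pale wooden square open-topped box, 82 x 82 mm outside, 80 mm high, walls and floor 8 mm thick (inside 66 mm square); origin at the centre of its underside, z up, x and y square to its walls; loose, about 0.2 kg, best picked by pinching the middle of one wall at the rim. Fits the middle box with 4.5 mm to spare each side; nested, its rim stands 26 mm above the middle one's rim.
- tray: Fixed bamboo tray, 162 mm (its x) by 274 mm (its y), rim 18 mm high and 8 mm thick, floor 6 mm thick; origin at the centre of its underside. An 8 mm wide divider along its x at y = -21 mm splits it in two: the empty bay on the +y side and a bay 104 mm wide with the hanko case and pill organiser on the -y side.
- tray_bay (a point): Centre of the floor of the tray's empty bay, which is 146 mm square inside; axes as the tray's, z up.
- chime: Brass-toned doorbell chime on a wooden foot 80 x 80 mm, 150 mm tall, loose; origin at the centre of its underside. Stands among the boxes; leave alone.
- pill_organiser: Translucent pill organiser, 130 (its x) x 34 x 25 mm, loose in the tray's other bay; origin at the centre of its underside. Leave alone.
- hanko_case: Stainless steel hanko case, 80 (its x) x 24 x 22 mm, loose in the tray's other bay; origin at the centre of its underside. Leave alone.
- hair_clip: Pink plastic hair clip, 90 (its x) x 38 x 27 mm, loose beyond the tray; origin at the centre of its underside. Leave alone.
Not all that is in view belongs to the job. What is shaped like the box_middle but blue is not meant.

How it is judged:
By the outcome, as a careful person would: the job done as asked, in the order asked, and still so for the second after the job is handed in, with the robot touching nothing.
It also fails if it takes over 72 s, if anything falls off the work surface, if the arm or the gripper's body presses on something with over 40 N, if the wrist force passes 120 N, or if a joint passes its speed limit or range.

## Working session

There is one attempt and no reset: what is moved stays moved. The work goes in short steps, Python scripts to look and compute and a shell command to move; the robot and the scene stay as the last step left them, time stands still between calls to the robot, and variables do not carry over. Pictures are saved under pics/ and viewed, about 8 in all and at most 12, crops included, and the job is handed in when it is done.

```bash
ls; mkdir -p pics; cat > h.py <<'E'
import numpy as np, cv2
from bench import r, viewer, nets
from scipy.spatial.transform import Rotation as R
def cloud(cam,d=None):
    # world points per pixel
    c=viewer.calibration(cam)
    p,dep=viewer.grab_frame(cam)
    K=np.array(c["mtx"]);v,u=np.mgrid[0:400,0:640]
    X=np.stack([(u-K[0,2])/K[0,0]*dep,-(v-K[1,2])/K[1,1]*dep,-dep,np.ones_like(dep)],-1)
    W=X@np.linalg.inv(np.array(c["world_to_cam"])).T
    W=W[...,:3]; W[dep==0]=np.nan
    return p,W
E
python3 - <<'E'
from h import *
c=viewer.calibration("top");print({k:v for k,v in c.items()})
ims=[]
p,W=cloud("top");np.savez("top.npz",p=p,W=W)
q,W2=cloud("scene");np.savez("scene.npz",p=q,W=W2)
cv2.imwrite("pics/a.png",p[...,::-1]);cv2.imwrite("pics/b.png",q[...,::-1])
for n in ["box_large","box_middle","box_small","tray","chime","hair_clip","pill_organiser","hanko_case"]:
  for cam in ("top",):
    print(n,[(round(x["score"],2),np.round(x["location"],3).tolist()) for x in nets.look_for(n,cam)])
o=r.get_obs();print(o)
E
```

```text
pics
{'mtx': array([[442.92434195,   0.        , 320.42796001],
       [  0.        , 442.92434195, 191.40831166],
       [  0.        ,   0.        ,   1.        ]]), 'world_to_cam': array([[-0.01066491, -0.99954516, -0.02820866, -0.05274273],
       [ 0.98099244, -0.01592475,  0.19339141, -0.57119368],
       [-0.19375267, -0.02560998,  0.98071608, -1.12374116],
       [ 0.        ,  0.        ,  0.        ,  1.        ]])}
box_large [(0.83, [0.637, -0.284, 0.004])]
box_middle [(0.96, [0.415, -0.327, 0.006]), (0.96, [0.475, -0.498, 0.016])]
box_small [(0.72, [0.643, 0.276, 0.043])]
tray [(0.62, [0.543, 0.026, 0.01])]
chime [(0.8, [0.381, 0.3, 0.084])]
hair_clip [(0.8, [0.742, -0.072, 0.024])]
pill_organiser [(0.77, [0.528, -0.041, 0.03]), (0.5, [0.544, 0.028, 0.005])]
hanko_case [(0.61, [0.522, -0.101, 0.03])]
{'clock': 0.5, 'joints': array([ 1.15590847,  0.47699839,  0.02238951,  1.55545477, -0.01149452,
        1.10928305, -0.08308775]), 'qvel': array([-8.76946872e-05, -1.98551922e-03, -1.21890828e-04, -1.92356026e-03,
        3.51114910e-04, -1.79726981e-04,  1.00557406e-03]), 'tau': array([-7.96143231e-04, -5.95811677e+01,  1.60504662e+00, -2.81290179e+01,
        1.25189190e-02,  2.48662451e-03,  4.83805661e-05]), 'tcp_pos': array([ 0.2038553 , -0.64347341,  0.23128562]), 'orientation': array([ 2.05611467,  0.31791213, -2.05609538]), 'contact_force': array([-0.24646337,  0.53109432,  0.44185969]), 'moment': array([ 0.03195815, -0.06384066, -0.04653725]), 'grip_width': 0.0851476256809513}
```

View pics/a.png

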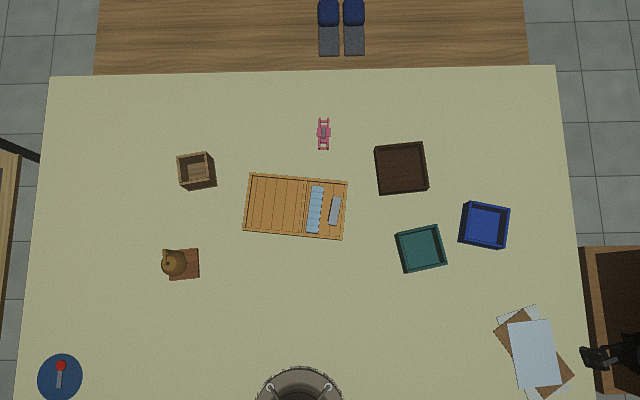

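View pics/b.png

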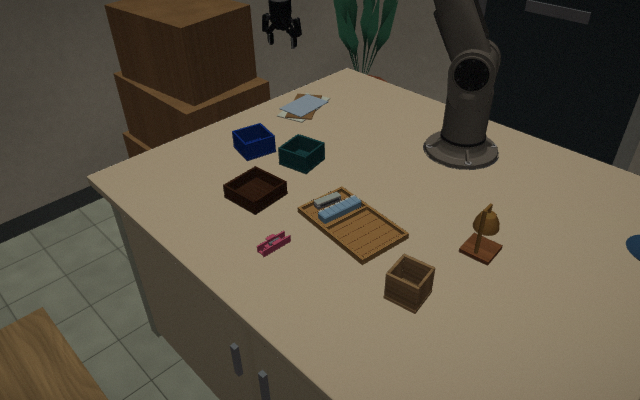

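```bash
cat >> h.py <<'E'
def fit(W,c,zlo,zhi,rad,s=None):
    P=W.reshape(-1,3);m=(np.linalg.norm(P[:,:2]-c[:2],axis=1)<rad)&(P[:,2]>zlo)&(P[:,2]<zhi)
    P=P[m]; rc=cv2.minAreaRect((P[:,:2]*1000).astype(np.float32))
    return len(P),np.round(np.percentile(P[:,2],[5,50,95])*1000,1),np.round(rc[0],1),np.round(rc[1],1),round(rc[2],2)
def tool():
    o=r.get_obs();M=R.from_rotvec(o["orientation"]).as_matrix();return np.array(o["tcp_pos"]),M,o
E
python3 - <<'E'
from h import *
p,M,o=tool();print(M.round(3))
for f in("top","scene"):
  W=np.load(f+".npz")["W"]
  for n,c,z,rad in (("L",(.64,-.284),.045,.11),("M",(.425,-.327),.062,.085),("S",(.645,.276),.08,.075),("T",(.543,.026),.018,.18)):
    t=.006
    print(f,n,*fit(W,np.array(c),z-t,z+t,rad))
E
```

```text
[[ 0.     0.302 -0.953]
 [ 0.    -0.953 -0.302]
 [-1.    -0.    -0.   ]]
top L 527 [39.8 43.2 47.1] [ 638.3 -280.3] [132.8 132.3] 5.45
top M 466 [56.8 60.2 64.2] [ 417.3 -319.4] [106.9 107.9] 12.01
top S 340 [75.  78.6 82.4] [635.4 278.6] [82.5 83.2] 9.3
top T 1192 [13.  17.1 22.4] [584.5   6.6] [274.5 250.2] 83.5
scene L 342 [39.5 42.2 45.6] [ 640.6 -281.2] [134.5 137.2] 5.94
scene M 224 [56.3 59.1 62.5] [ 418.6 -322.2] [114.5 111.7] 10.68
scene S 408 [74.7 77.8 80.4] [636.5 277.1] [87.6 82. ] 9.61
scene T 1152 [12.7 16.1 22.3] [542.1   8.8] [278.9 166.3] 83.33
```

```bash
cat >> h.py <<'E'
def go(x,y,z,yaw):
    """remaining turn (rad), then shift in tool axes mm after that turn. yaw deg = world heading of tool y"""
    p,M,o=tool();cur=np.degrees(np.arctan2(M[1,1],M[0,1]))
    a=np.radians(yaw);ty=np.array([np.cos(a),np.sin(a),0]);tx=np.array([0,0,-1.]);tz=np.cross(tx,ty)
    d=np.array([x,y,z])-p*1000
    print("turn",round(np.radians((cur-yaw+180)%360-180),3),"shift",np.round([d@tx,d@ty,d@tz],1),"tilt",np.round(M[:2,0],4),"tcp",np.round(p*1000,1),"F",np.round(o["contact_force"],1),"w",round(o["grip_width"]*1000,1),"t",round(o["clock"],2))
E
python3 -m pendant '[40,0,0,0,0.106, 40,0,0,0,0.106, 40,2,-27.2,-33.4,0, 40,4,-27.2,-33.4,0,40,4,-27.2,-33.4,0,40,6,-27.2,-33.4,0,40,6,-27.2,-33.4,0,40,6,-27.2,-33.4,0,40,6,-27.2,-33.4,0,40,6,-27.2,-33.4,0,40,6,-27.2,-33.4,0,40,6,-27.2,-33.4,0,40,6,-27.2,-33.4,0,40,6,-27.2,-33.4,0,40,6,-27.2,-33.4,0,40,0,-27.2,-33.4,0]' 80
python3 - <<'E'
from h import *
go(633.5,-219,150,-84.55)
W=np.load("top.npz")["W"].copy();W[W[...,0]>.66]=np.nan
print(fit(W,np.array((.542,.009)),.010,.024,.165))
W=np.load("scene.npz")["W"].copy();W[W[...,0]>.66]=np.nan
print(fit(W,np.array((.542,.009)),.010,.024,.165))
p,W=cloud("wrist");np.savez("w1.npz",p=p,W=W);cv2.imwrite("pics/c.png",p[...,::-1])
print(fit(W,np.array((.639,-.281)),.037,.051,.11),viewer.calibration("wrist")["world_to_cam"].round(2).tolist())
E
```

```text
clock: 2.5
tcp_pos: [0.634, -0.2191, 0.1608]
orientation: [2.172, 0.103, -2.174]
contact_force: [-0.7, -1.2, 1.2]
grip_width: 0.0397
turn -0.0 shift [10.8 -0.1  0.4] tilt [-0.0007  0.0001] tcp [ 634.  -219.1  160.8] F [-0.7 -1.2  1.2] w 39.7 t 2.5
(1307, array([10.8, 16.7, 22.2]), array([541.1,  11.6]), array([274.5, 162.9]), 83.62)
(1319, array([10.9, 15.7, 22. ]), array([540.7,   9.4]), array([279.2, 169.2]), 83.82)
(5312, array([39.2, 44.4, 45.8]), array([ 638.4, -282.1]), array([131.6, 131.4]), 5.22) [[0.1, -0.99, -0.0, -0.27], [0.95, 0.1, -0.3, -0.57], [0.3, 0.03, 0.95, -0.5], [0.0, 0.0, 0.0, 1.0]]
```

View pics/c.png

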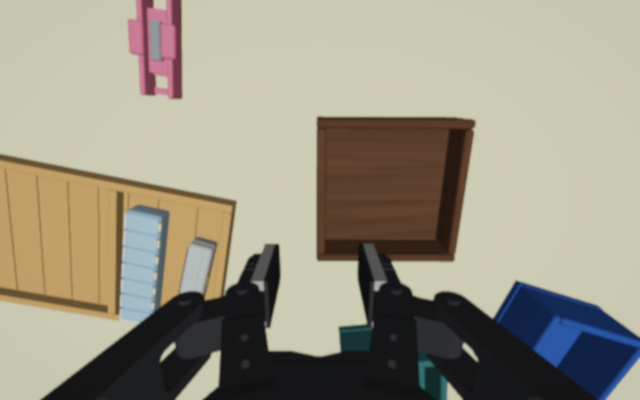

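```bash
python3 -m pendant '[40,30,1.1,1.3,0, 40,40,0,0,0, 40,40,0,0,0, 40,20,0,0,0, 40,11,0,0,0,40,0,0,0,0, 0,0,0,0,0,0,0,0,0,0,0,0,0,0,0,0,0,0,0,0,0,0,0,0,0]' 80; python3 -m pendant '[0,-3,0,0,0,0,-10,0,0,0,0,-20,0,0,0,0,-40,0,0,0,0,-40,0,0,0,0,-30,0,0,0,0,0,0,0,0]'
python3 - <<'E'
from h import *
go(538,123,143,-96.3)
p,W=cloud("wrist");np.savez("w2.npz",p=p,W=W);cv2.imwrite("pics/d.png",p[...,::-1])
E
```

```text
clock: 3.92
tcp_pos: [0.6331, -0.2218, 0.0219]
orientation: [2.175, 0.102, -2.17]
contact_force: [-1.0, -0.4, 6.8]
grip_width: 0.0059
clock: 4.8
tcp_pos: [0.6342, -0.222, 0.1676]
orientation: [2.179, 0.1, -2.165]
contact_force: [-0.2, 0.3, -1.5]
grip_width: 0.0063
turn 0.205 shift [  24.6 -332.3  133.5] tilt [ 0.0068 -0.0018] tcp [ 634.2 -222.   167.6] F [-0.2  0.3 -1.5] w 6.3 t 4.8
```

View pics/d.png

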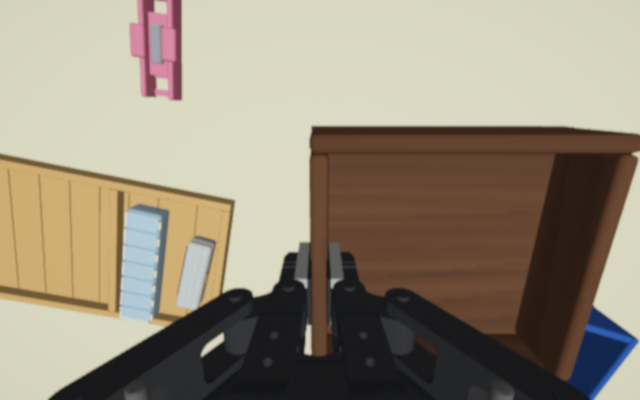

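```bash
cat >> h.py <<'E'
def held(W,H,side,mn):
    """rim of held box, in tool axes: rim points found below TCP; H=expected rim height above tcp mm"""
    p,M,o=tool();Q=((W-p)*1000).reshape(-1,3)@M  # tool coords
    Q=Q[~np.isnan(Q[:,0])]
    m=(Q[:,1]>-side-15 if False else np.abs(Q[:,1]-side/2+4)<side/2+12)&(np.abs(Q[:,2])<side/2+15)
    Q=Q[m]
    # iteratively fit rim plane x=-H + a y + b z
    co=np.array([-H,0,0.])
    for tol in (9,7,5,4):
        k=np.abs(Q[:,0]-(co[0]+co[1]*Q[:,1]+co[2]*Q[:,2]))<tol
        B=Q[k];co=np.linalg.lstsq(np.c_[np.ones(len(B)),B[:,1:]],B[:,0],rcond=None)[0]
    rc=cv2.minAreaRect(B[:,1:].astype(np.float32))
    print("held n",len(B),"plane",np.round(co,3),"ctr(y,z)",np.round(rc[0],1),np.round(rc[1],1),round(rc[2],2))
E
python3 - <<'E'
from h import *
held(np.load("w2.npz")["W"],23,132,0)
E
python3 -m pendant '[0,0,0,0,0.103,0,0,0,0,0.103,0,0,-33,13.4,0,0,0,-33,13.4,0,0,0,-33,13.4,0,0,0,-33,13.4,0,0,0,-33,13.4,0,0,0,-33,13.4,0,0,0,-33,13.4,0,0,0,-33,13.4,0,0,0,-33,13.4,0,0,0,-33,13.4,0,0,0,0,0,0]'
python3 - <<'E'
from h import *
p,W=cloud("wrist");np.savez("w3.npz",p=p,W=W)
held(W,23,132,0)
go(540,128,143,-96.3)
E
```

```text
held n 16726 plane [-2.4817e+01  8.0000e-03  6.0000e-03] ctr(y,z) [56.3 -4.9] [144.6 124.9] 0.16
clock: 6.48
tcp_pos: [0.5336, 0.1249, 0.1621]
orientation: [-2.164, 0.113, 2.17]
contact_force: [0.3, -0.4, -1.4]
grip_width: 0.0064
held n 16566 plane [-2.2402e+01  1.1000e-02  2.0000e-03] ctr(y,z) [54.9 -2.5] [141.8 125.5] 0.05
turn 0.002 shift [19.2 -6.  -5. ] tilt [-0.0021 -0.0003] tcp [534.4 122.6 162.2] F [ 0.2 -1.  -1.5] w 6.3 t 6.53
```

```bash
python3 -m pendant '[0,0,-3.3,-9.5,0,0,0,-3.3,-9.5,0,0,30,0,0,0,0,35,0,0,0,0,30,0,0,0,0,10,0,0,0,0,0,0,0,0]'
python3 - <<'E'
from h import *
go(554,127.3,28,-96.3)
E
```

```text
clock: 7.4
tcp_pos: [0.5556, 0.1255, 0.0581]
orientation: [-2.163, 0.122, 2.165]
contact_force: [0.8, 0.5, -1.2]
grip_width: 0.0067
turn -0.002 shift [30.1 -1.6  1.8] tilt [-0.0006 -0.0003] tcp [555.6 125.5  58.1] F [ 0.8  0.5 -1.2] w 6.7 t 7.4
```

```bash
python3 -m pendant '[0,12,-1.6,1.8,0,0,10,0,0,0,0,3,0,0,0,0,2,0,0,0,0,0,0,0,0]';python3 - <<'E'
from h import *
go(554,127.3,28,-96.3)
p,W=cloud("top");print(fit(W,np.array((.547,.066)),.048,.060,.11)); p,W=cloud("wrist");print(fit(W,np.array((.547,.066)),.045,.060,.11))
np.savez("w4.npz",p=p,W=W);cv2.imwrite("pics/e.png",p[...,::-1])
E
```

```text
clock: 8.02
tcp_pos: [0.5537, 0.1277, 0.0314]
orientation: [-2.164, 0.121, 2.164]
contact_force: [-0.2, -1.2, -2.1]
grip_width: 0.0064
turn -0.001 shift [ 3.4  0.4 -0.3] tilt [ 0.0002 -0.    ] tcp [553.7 127.7  31.4] F [-0.2 -1.2 -2.1] w 6.4 t 8.03
(397, array([49. , 52.9, 56.7]), array([546.3,  67.6]), array([132.2, 132. ]), 83.9)
(18897, array([46.6, 53.6, 55.1]), array([551. ,  72.1]), array([145.4, 125.1]), 83.54)
```

View pics/e.png

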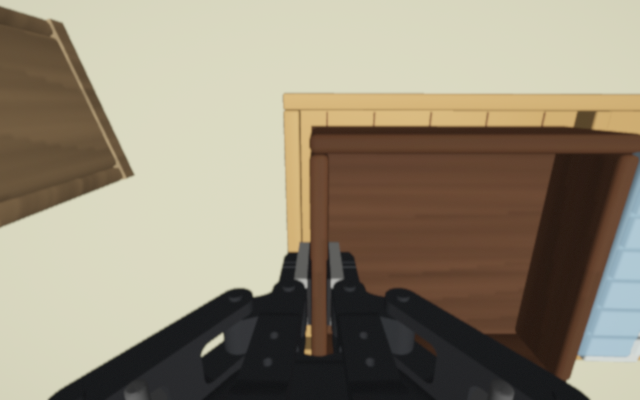

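```bash
python3 -m pendant '[0,1,0,0,0,0,1,0,0,0,0,1,0,0,0,0,1,0,0,0,0,0,0,0,0]'
```

```text
clock: 8.75
tcp_pos: [0.5536, 0.1278, 0.0279]
orientation: [-2.164, 0.121, 2.164]
contact_force: [-1.3, 0.1, 4.6]
grip_width: 0.0062
```

```bash
python3 -m pendant '[14,0,0,0,0,36,0,0,0,0,40,0,0,0,0,40,-10,0,0,0,40,-40,0,0,0,40,-50,0,0,0,40,-40,0,0,0,40,0,0,0,0]';python3 - <<'E'
from h import *
a=np.radians(11.5)
p,W=cloud("top");print(fit(W,np.array((.547,.066)),.045,.058,.11));np.savez("top2.npz",p=p,W=W)
print(fit(W,np.array((.417,-.32)),.056,.068,.085))
p,W=cloud("scene");print(fit(W,np.array((.547,.066)),.045,.058,.11))
p,W=cloud("wrist");print(fit(W,np.array((.547,.066)),.045,.058,.11))
go(418-49.5*np.sin(a),-320.8+49.5*np.cos(a),170,-78.5)
E
```

```text
clock: 9.75
tcp_pos: [0.556, 0.1284, 0.1716]
orientation: [-2.171, 0.118, 2.155]
contact_force: [-0.5, 0.1, -1.1]
grip_width: 0.04
(500, array([46.2, 49.6, 53.3]), array([546.5,  67.9]), array([132.3, 132.7]), 83.5)
(474, array([56.6, 59.9, 63.4]), array([ 417.4, -320.3]), array([106.9, 107.7]), 11.96)
(483, array([45.7, 48.5, 51.8]), array([548.1,  66.3]), array([135.2, 137. ]), 83.51)
(5085, array([47.2, 50.4, 51.8]), array([546.2,  66.6]), array([131.9, 131.5]), 83.59)
turn -0.312 shift [ -3.1 362.9 221.7] tilt [-0.0009 -0.0004] tcp [553.  127.5 166.9] F [ 0.4 -0.7 -0.8] w 40.0 t 9.9
```

```bash
python3 -m pendant '[40,0,0,0,-0.156,40,0,0,0,-0.156,40,0,36.3,22.2,0,40,0,36.3,22.2,0,40,0,36.3,22.2,0,40,0,36.3,22.2,0,40,0,36.3,22.2,0,40,0,36.3,22.2,0,40,0,36.3,22.2,0,40,0,36.3,22.2,0,40,0,36.3,22.2,0,40,0,36.3,22.2,0,40,0,0,0,0]';python3 - <<'E'
from h import *
p,W=cloud("wrist");n=fit(W,np.array((.418,-.321)),.056,.066,.085);print(n)
cv2.imwrite("pics/f.png",p[...,::-1])
a=np.radians(n[4]);c=n[2]
go(c[0]-49.5*np.sin(a),c[1]+49.5*np.cos(a),62-21,n[4]-90)
E
```

```text
clock: 11.52
tcp_pos: [0.4059, -0.2751, 0.166]
orientation: [2.116, 0.207, -2.123]
contact_force: [-0.4, 0.7, -0.7]
grip_width: 0.04
(4411, array([58. , 61.4, 62.8]), array([ 417.1, -321.8]), array([106.8, 107.1]), 11.71)
turn -0.007 shift [125.1   0.3  -0. ] tilt [-0.0025  0.001 ] tcp [ 407.  -273.   166.1] F [ 0.2  0.7 -0.6] w 40.1 t 11.57
```

View pics/f.png

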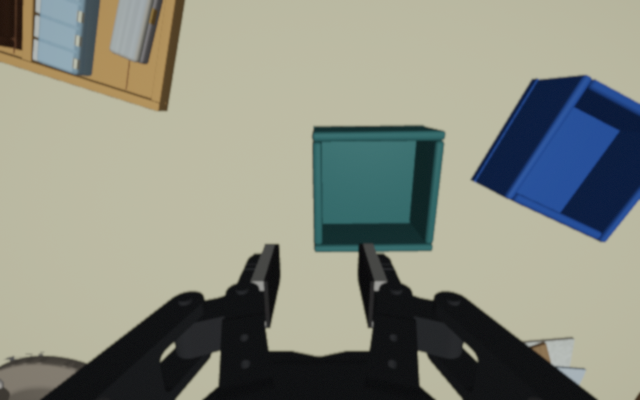

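```bash
python3 -m pendant '[40,25,0,0,-0.007, 40,40,0,0,0, 40,35,0,0,0, 40,15,0,0,0, 40,10,0,0,0,40,0,0,0,0, 0,0,0,0,0,0,0,0,0,0,0,0,0,0,0,0,0,0,0,0,0,0,0,0,0]' 80; python3 -m pendant '[0,-3,0,0,0,0,-10,0,0,0,0,-20,0,0,0,0,-40,0,0,0,0,-40,0,0,0,0,-27,0,0,0,0,0,0,0,0]'
python3 - <<'E'
from h import *
p,W=cloud("wrist");held(W,21,107,0)
a=np.radians(-6.45)
go(546.5-49.5*np.sin(a),67+49.5*np.cos(a),170,-96.45)
E
```

```text
clock: 12.95
tcp_pos: [0.4092, -0.273, 0.0434]
orientation: [2.113, 0.218, -2.11]
contact_force: [-0.0, -0.1, 7.4]
grip_width: 0.0061
clock: 13.82
tcp_pos: [0.4097, -0.2729, 0.1847]
orientation: [2.115, 0.217, -2.106]
contact_force: [0.2, -0.7, -2.7]
grip_width: 0.0063
held n 11672 plane [-1.9581e+01  5.0000e-03  3.0000e-03] ctr(y,z) [44.  -2.2] [120.  100.7] 0.01
turn 0.32 shift [  13.1 -402.2  -98.8] tilt [ 0.0017 -0.0008] tcp [ 408.7 -272.4  183.1] F [ 0.1  0.6 -2.2] w 5.9 t 13.88
```

```bash
python3 -m pendant '[0,0,0,0,0.16,0,0,0,0,0.16,0,0,-40,-10,0,0,0,-40,-10,0,0,0,-40,-10,0,0,0,-40,-10,0,0,0,-40,-10,0,0,0,-40,-10,0,0,0,-40,-10,0,0,0,-40,-10,0,0,0,-40,-10,0,0,0,-40,-10,0,0,0,0,0,0]'
python3 - <<'E'
from h import *
go(553,116.6,118,-96.45)
E
```

```text
clock: 15.5
tcp_pos: [0.5521, 0.1182, 0.1806]
orientation: [-2.164, 0.114, 2.168]
contact_force: [-0.2, -0.2, -2.3]
grip_width: 0.0061
turn 0.006 shift [62.6  1.5 -1.1] tilt [-0.0022  0.0017] tcp [552.1 118.2 180.6] F [-0.2 -0.2 -2.3] w 6.1 t 15.5
```

```bash
python3 -m pendant '[0,26,1.5,-1.1,0.006,0,35,0,0,0,0,16,0,0,0,0,0,0,0,0,0,0,0,0,0]'
python3 - <<'E'
from h import *
go(553,116.6,62,-96.45)
p,W=cloud("top");print(fit(W,np.array((.547,.066)),.112,.135,.11));
p,W=cloud("scene");print(fit(W,np.array((.547,.066)),.112,.130,.11));
p,W=cloud("wrist");held(W,19,107,0);cv2.imwrite("pics/g.png",p[...,::-1])
E
```

```text
clock: 16.12
tcp_pos: [0.5542, 0.1124, 0.1062]
orientation: [-2.162, 0.128, 2.159]
contact_force: [-0.1, 0.3, -1.7]
grip_width: 0.0064
turn -0.006 shift [44.2 -4.   1.7] tilt [0.0013 0.0003] tcp [554.2 112.4 106.2] F [-0.1  0.3 -1.7] w 6.4 t 16.12
(385, array([115.5, 122.6, 126.7]), array([545.4,  60.2]), array([ 97.3, 108.5]), 83.71)
(450, array([112.9, 120.9, 126. ]), array([549.5,  69. ]), array([122.8, 109.2]), 81.58)
held n 11689 plane [-1.8008e+01  8.0000e-03  0.0000e+00] ctr(y,z) [43.4 -1.5] [100.5 118.7] 89.94
```

View pics/g.png

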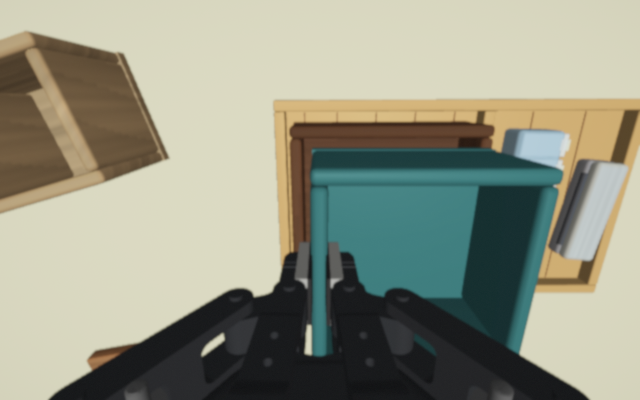

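```bash
python3 - <<'E'
from h import *
for i in range(3): go(553,116.6,62,-96.45); p,W=cloud("top")
E
```

```text
turn -0.006 shift [44.5 -3.9  1.8] tilt [0.002  0.0005] tcp [554.3 112.6 106.5] F [ 0.6  0.1 -1.6] w 5.9 t 16.27
turn -0.006 shift [44.3 -3.9  1.6] tilt [0.0018 0.0004] tcp [554.2 112.6 106.3] F [ 0.1 -0.  -0.8] w 5.9 t 16.32
turn -0.006 shift [44.1 -4.   1.5] tilt [0.0014 0.0003] tcp [554.  112.5 106.1] F [-0.5 -0.2 -1.6] w 6.0 t 16.38
```

```bash
python3 -m pendant '[0,4,-4,1.6,-0.006,0,5,0,0,0,0,0,0,0,0,0,0,0,0,0]'
python3 - <<'E'
from h import *
p,W=cloud("top");print(fit(W,np.array((.547,.066)),.108,.125,.08));
q=(np.array(W[...,:2])-[.5465,.067])
a=np.radians(-6.45);u=q@[np.cos(a),np.sin(a)]*1000;v=q@[-np.sin(a),np.cos(a)]*1000
z=W[...,2]
for nm,lo,hi,w in (("M",.108,.125,59),("L",.045,.057,72)):
  m=(z>lo)&(z<hi)&(abs(u)<w)&(abs(v)<w);print(nm,np.percentile(u[m],[1,99]).round(1),np.percentile(v[m],[1,99]).round(1))
p,W=cloud("wrist");held(W,19,107,0);go(553,116.6,62,-96.45)
E
```

```text
clock: 16.92
tcp_pos: [0.5524, 0.1165, 0.0962]
orientation: [-2.164, 0.122, 2.164]
contact_force: [0.7, 0.2, -2.0]
grip_width: 0.0066
(332, array([109.6, 113.2, 117. ]), array([543.9,  63.7]), array([ 97.3, 107.4]), 84.69)
M [-55.3  50.7] [-51.6  42.5]
L [-66.1  65.6] [-65.   42.5]
held n 11675 plane [-1.7864e+01  7.0000e-03  1.0000e-03] ctr(y,z) [43.4 -1.5] [118.8 100.3] 0.02
turn 0.0 shift [34.3 -0.2 -0.4] tilt [ 0.0001 -0.    ] tcp [552.5 116.5  96.3] F [ 0.2 -1.  -1. ] w 6.2 t 17.02
```

```bash
python3 -m pendant '[0,4,0.5,-1.5,0,0,8,0,0,0,0,8,0,0,0,0,6,0,0,0,0,5,0,0,0,0,3,0,0,0,0,0,0,0,0]';  python3 -m pendant '[0,1,0,0,0,0,1,0,0,0,0,1,0,0,0,0,0,0,0,0]'
```

```text
clock: 17.9
tcp_pos: [0.5538, 0.1159, 0.0621]
orientation: [-2.163, 0.122, 2.164]
contact_force: [0.6, 0.6, -0.5]
grip_width: 0.006
clock: 18.4
tcp_pos: [0.5538, 0.1159, 0.0593]
orientation: [-2.164, 0.122, 2.164]
contact_force: [0.3, 0.9, -1.2]
grip_width: 0.0064
```

```bash
python3 -m pendant '[0,1,0,0,0,0,1,0,0,0,0,0,0,0,0]'; python3 -m pendant '[0,1,0,0,0,0,0,0,0,0]'
```

```text
clock: 18.77
tcp_pos: [0.5539, 0.1159, 0.0575]
orientation: [-2.164, 0.121, 2.164]
contact_force: [-1.1, -0.1, 1.4]
grip_width: 0.006
clock: 19.02
tcp_pos: [0.5539, 0.116, 0.0574]
orientation: [-2.164, 0.122, 2.163]
contact_force: [-5.3, -0.3, 10.4]
grip_width: 0.0062
```

```bash
python3 -m pendant '[14,0,0,0,0,30,0,0,0,0,40,0,0,0,0,40,-10,0,0,0,40,-40,0,0,0,40,-40,0,0,0,40,-30,0,0,0,40,0,0,0,0,40,0,0,0,0]';python3 - <<'E'
from h import *
p,W=cloud("top");print(fit(W,np.array((.547,.066)),.069,.085,.08));
print(fit(W,np.array((.5465,.067)),.045,.057,.11));
p,W=cloud("wrist");print(fit(W,np.array((.547,.066)),.070,.085,.08))
a=np.radians(9.4)
go(636-37*np.sin(a),278+37*np.cos(a),180,-80.6)
E
```

```text
clock: 20.15
tcp_pos: [0.5535, 0.1157, 0.1761]
orientation: [-2.163, 0.122, 2.164]
contact_force: [-0.1, 0.3, 0.2]
grip_width: 0.0402
(371, array([70.5, 74.5, 78.1]), array([545.9,  68.8]), array([107.6, 107.5]), 83.68)
(476, array([45.7, 49.7, 54.6]), array([546.4,  67.9]), array([132.4, 132.8]), 83.85)
(4524, array([71.8, 75.4, 76.8]), array([546.2,  67.5]), array([106.9, 107. ]), 83.52)
turn -0.276 shift [  -4.8 -183.7 -108.3] tilt [-0.002  -0.0006] tcp [553.1 115.6 175.2] F [-0.4 -0.7  0.2] w 40.0 t 20.25
```

```bash
python3 -m pendant '[40,-5,0,0,-0.138,40,-5,0,0,-0.138,40,0,-26.3,-15.5,0,40,0,-26.3,-15.5,0,40,0,-26.3,-15.5,0,40,0,-26.3,-15.5,0,40,0,-26.3,-15.5,0,40,0,-26.3,-15.5,0,40,0,-26.3,-15.5,0,40,0,0,0,0,40,0,0,0,0,40,0,0,0,0]';python3 - <<'E'
from h import *
p,W=cloud("wrist");n=fit(W,np.array((.636,.278)),.073,.085,.075);print(n)
cv2.imwrite("pics/h.png",p[...,::-1])
a=np.radians(n[4]);c=n[2]
go(c[0]-37*np.sin(a),c[1]+37*np.cos(a),80-22,n[4]-90)
E
```

```text
clock: 21.75
tcp_pos: [0.6309, 0.3136, 0.1859]
orientation: [2.136, 0.172, -2.137]
contact_force: [-0.2, -0.4, 0.1]
grip_width: 0.0402
(3331, array([75.6, 79.4, 80.8]), array([636.5, 277.4]), array([81.7, 81.7]), 9.19)
turn 0.002 shift [128.1  -0.2   0.4] tilt [-0.0002 -0.0009] tcp [631.  313.8 186.1] F [ 1.  -0.8  0.1] w 39.8 t 21.8
```

View pics/h.png

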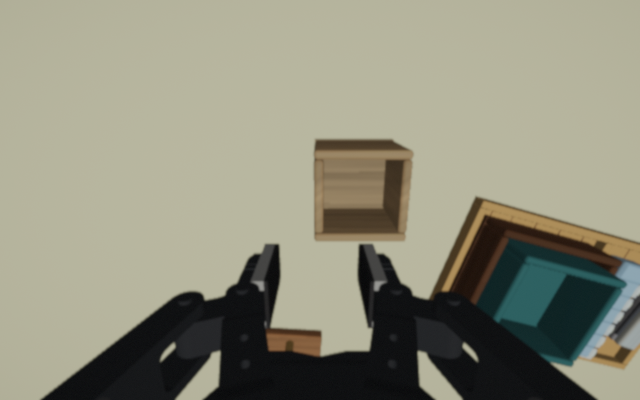

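```bash
python3 -m pendant '[40,28,0,0,0, 40,40,0,0,0, 40,35,0,0,0, 40,15,0,0,0, 40,10,0,0,0,40,0,0,0,0, 0,0,0,0,0,0,0,0,0,0,0,0,0,0,0,0,0,0,0,0,0,0,0,0,0]' 80; python3 -m pendant '[0,-3,0,0,0,0,-10,0,0,0,0,-20,0,0,0,0,-40,0,0,0,0,-40,0,0,0,0,-27,0,0,0,0,0,0,0,0,0,0,0,0,0]'
python3 - <<'E'
from h import *
p,W=cloud("wrist");held(W,21,82,0)
a=np.radians(-6.45)
go(546.1-37*np.sin(a),67.6+37*np.cos(a),190,-96.4)
E
```

```text
clock: 23.18
tcp_pos: [0.6319, 0.3152, 0.0598]
orientation: [2.139, 0.175, -2.134]
contact_force: [-0.8, -1.7, 6.5]
grip_width: 0.0062
clock: 24.18
tcp_pos: [0.6304, 0.315, 0.1979]
orientation: [2.135, 0.175, -2.137]
contact_force: [-0.1, -0.7, -2.1]
grip_width: 0.0061
held n 8779 plane [-2.0375e+01  2.0000e-03 -3.0000e-03] ctr(y,z) [30.7  1. ] [93.3 82.4] 0.01
turn 0.276 shift [  7.1 218.   55.9] tilt [-0.0018 -0.0011] tcp [630.1 314.7 197.1] F [ 0.2 -0.9 -1.6] w 6.4 t 24.23
```

```bash
python3 -m pendant '[0,0,0,0,0.138,0,0,0,0,0.138,0,0,31.1,7.9,0,0,0,31.1,7.9,0,0,0,31.1,7.9,0,0,0,31.1,7.9,0,0,0,31.1,7.9,0,0,0,31.1,7.9,0,0,0,31.1,7.9,0,0,0,0,0,0,0,20,0,0,0,0,20,0,0,0,0,0,0,0,0,0,0,0,0,0,0,0,0,0,0]'
python3 - <<'E'
from h import *
p,W=cloud("wrist");held(W,20,82,0)
go(551,103.9,140,-96.4)
E
```

```text
clock: 26.1
tcp_pos: [0.5521, 0.1055, 0.159]
orientation: [-2.165, 0.121, 2.162]
contact_force: [0.7, 0.7, -0.1]
grip_width: 0.0061
held n 8790 plane [-1.969e+01  2.000e-03 -4.000e-03] ctr(y,z) [30.6  1.1] [82.4 93.2] 89.69
turn -0.0 shift [19.1  1.6  0.9] tilt [0.0013 0.0004] tcp [552.1 105.4 159.1] F [ 0.9  0.3 -1. ] w 6.3 t 26.15
```

```bash
python3 -m pendant '[0,10,1.6,0.9,0,0,8,0,0,0,0,0,0,0,0,0,0,0,0,0]'
python3 - <<'E'
from h import *
p,W=cloud("wrist");held(W,20,82,0)
go(551,103.9,82,-96.4)
p,W=cloud("top")
q=(np.array(W[...,:2])-[.5462,.0675])
a=np.radians(-6.45);u=q@[np.cos(a),np.sin(a)]*1000;v=q@[-np.sin(a),np.cos(a)]*1000
z=W[...,2]
for nm,lo,hi,w in (("S",.150,.170,49),("M",.070,.082,58),("L",.045,.057,72)):
  m=(z>lo)&(z<hi)&(abs(u)<w)&(abs(v)<w);print(nm,np.percentile(u[m],[1,99]).round(1),np.percentile(v[m],[1,99]).round(1))
E
```

```text
clock: 26.65
tcp_pos: [0.5505, 0.1036, 0.1402]
orientation: [-2.164, 0.122, 2.164]
contact_force: [0.3, 0.8, -0.3]
grip_width: 0.0062
held n 8787 plane [-1.9508e+01  2.0000e-03 -4.0000e-03] ctr(y,z) [30.8  1.5] [82.7 93.4] 89.51
turn -0.0 shift [58.4 -0.3 -0.3] tilt [0.0003 0.0001] tcp [550.7 103.7 140.4] F [-0.5  0.3 -0.6] w 6.3 t 26.7
S [-42.9  39. ] [-40.   22.9]
M [-53.8  52.1] [-52.4  20.5]
L [-65.7  65.9] [-65.2  39.2]
```

```bash
python3 -m pendant '[0,4,0,-1,0,0,10,0,0,0,0,12,0,0,0,0,12,0,0,0,0,10,0,0,0,0,5,0,0,0,0,0,0,0,0,0,0,0,0,0]';  python3 -m pendant '[0,1,0,0,0,0,1,0,0,0,0,1,0,0,0,0,0,0,0,0]'
```

```text
clock: 27.75
tcp_pos: [0.5518, 0.1036, 0.0877]
orientation: [-2.164, 0.121, 2.163]
contact_force: [1.1, -1.1, -1.1]
grip_width: 0.0063
clock: 28.25
tcp_pos: [0.5514, 0.1035, 0.0842]
orientation: [-2.164, 0.122, 2.164]
contact_force: [-0.2, -0.1, -1.0]
grip_width: 0.0061
```

```bash
python3 -m pendant '[0,1,0,0,0,0,1,0,0,0,0,0,0,0,0]'; python3 -m pendant '[0,1,0,0,0,0,0,0,0,0]'
```

```text
clock: 28.62
tcp_pos: [0.5514, 0.1034, 0.0822]
orientation: [-2.163, 0.122, 2.164]
contact_force: [-0.4, -0.5, -1.6]
grip_width: 0.0069
clock: 28.88
tcp_pos: [0.5515, 0.1035, 0.0817]
orientation: [-2.164, 0.121, 2.164]
contact_force: [-2.8, -1.1, 4.0]
grip_width: 0.0064
```

Floor contact at the expected height; releasing and checking.

```bash
python3 -m pendant '[14,0,0,0,0,30,0,0,0,0,40,0,0,0,0,40,-10,0,0,0,40,-40,0,0,0,40,-40,0,0,0,40,-30,0,0,0,40,0,0,0,0,40,0,0,0,0]';python3 - <<'E'
from h import *
c=np.array((.5462,.0675))
for cam in("top","wrist"):
  p,W=cloud(cam);cv2.imwrite("pics/i_%s.png"%cam,p[...,::-1])
  print(fit(W,c,.095,.110,.065));print(fit(W,c,.070,.083,.08));print(fit(W,c,.045,.057,.11))
for n in ["chime","hair_clip","pill_organiser","hanko_case"]:
    print(n,[(round(x["score"],2),np.round(x["location"],3).tolist()) for x in nets.look_for(n,"top")])
E
```

```text
clock: 30.0
tcp_pos: [0.5511, 0.1033, 0.2011]
orientation: [-2.163, 0.122, 2.164]
contact_force: [0.3, -0.3, -0.7]
grip_width: 0.0401
(278, array([ 96.8, 100.6, 104.2]), array([545.4,  68.2]), array([81.9, 82.1]), 83.6)
(363, array([70.8, 74.5, 78.8]), array([545.9,  68.6]), array([106.8, 107.5]), 83.39)
(434, array([45.9, 49.8, 55.1]), array([545.9,  66.8]), array([130.7, 131.8]), 83.83)
(3574, array([ 96.5, 101.4, 102.7]), array([545.9,  66.9]), array([81.8, 81.7]), 83.47)
(3440, array([72.5, 75.6, 79.9]), array([546.6,  67.3]), array([107.2, 106.3]), 83.61)
(3643, array([47.3, 50.6, 53.9]), array([546.4,  66.6]), array([132.2, 130.8]), 83.52)
chime [(0.7, [0.523, -0.1, 0.028]), (0.29, [0.534, -0.063, 0.006])]
hair_clip [(0.8, [0.746, -0.074, 0.022]), (0.71, [0.533, -0.065, 0.009])]
pill_organiser [(0.69, [0.53, -0.044, 0.03]), (0.63, [0.548, 0.059, 0.05])]
hanko_case [(0.52, [0.522, -0.1, 0.028])]
```

View pics/i_wrist.png

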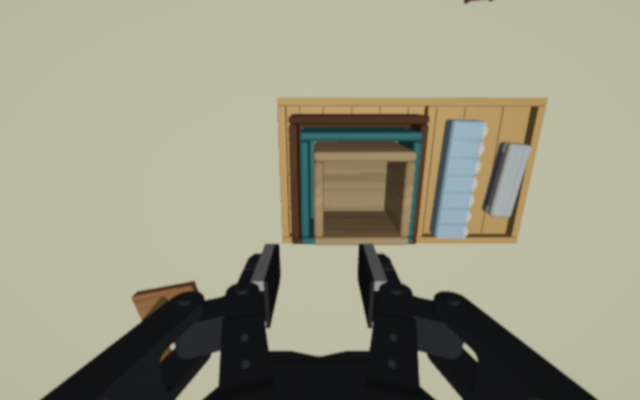

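```bash
python3 - <<'E'
from h import *
viewer.grab_frame("scene")
print([(round(x["score"],2),np.round(x["location"],3).tolist()) for x in nets.look_for("chime","scene")])
W=np.load("scene.npz")["W"];P=W.reshape(-1,3);_,W2=cloud("scene");Q=W2.reshape(-1,3)
for A in(P,Q):
  m=(np.linalg.norm(A[:,:2]-[.38,.3],axis=1)<.08)&(A[:,2]>.01)&(A[:,2]<.17);print(m.sum(),A[m].mean(0).round(4),A[m,2].max().round(3))
print(r.hand_in())
E
```

```text
[(0.95, [0.404, 0.32, 0.018])]
1219 [0.397  0.3173 0.058 ] 0.15
1229 [0.3973 0.3175 0.058 ] 0.151
the job is handed in; nothing more can be done
None
```

I placed the dark brown box in the tray's empty bay, then nested the teal box inside it and the pale box inside that. Each was lowered in 1 mm steps until contact showed on the force reading, at most about 10 N, and only then released. I handed the job in about 30 s into the 72 s limit.

**Boxes:** the last wrist view put the rims at 50.6, 75.6 and 101.4 mm. Fully seated they should be at 51, 76 and 102 mm. All three centres agreed to within about 1 mm, with the boxes square to the tray.

**Things to leave alone:**
- **Chime:** it had not moved. The scene depth before and after matched to 0.3 mm.
- **Pill organiser and hanko case:** they were found where they started, to within about 3 mm.
- **Hair clip:** it read about 4 mm from its first position, which is the network's own error.

**Check that disagreed:** the last top-camera search for the chime returned the hanko case's spot instead. I treated that as a false report, since the scene camera and the wrist picture both showed the chime still standing.

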